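# Page the next zone from the parcel desk

### The job

On the desk paging station, put a fingertip against the knurled rim of the big zone selector and turn it one click clockwise, so that it drops into its middle position; then press the talk bar fully down and finish while still holding it down. This is fingertip work: do not take the selector between the fingers, do not lift the station or shove it along the counter, and do not press the talk bar before the selector has clicked over. Leave the small volume knob and the things lying around the station alone.

Things in the scene. Friction and masses are not known exactly. Their poses are not given: they have to be found in the camera images.
- station: Desk paging station: grey wedge-shaped case, black side cheeks, 178 x 248 mm, about 2.2 kg, loose on rubber feet (slides if pushed sideways with some 15 N). Origin: centre of its underside. x from its low front edge (operator's side) to its high rear edge, y to its left, z up. Flat top panel sloping 8 degrees, rising to +x: 41 mm high at the front, 53 in the middle, 65 at the rear.
- selector_axis (a point): Centre of the zone selector, on its axis half-way up, at x 0, y -55 mm on the station, with the station's axes. A dark metal cylinder with knurled rim, 48 mm in diameter, 24 mm high, foot on the panel, white pointer line on top. Its axis is square to the panel (leans 8 degrees to the front). Clear panel round it: 60 mm in front of the rim, 40 to its right.
- zone (a joint): Selector angle in rad, growing clockwise from above. Three detents: 0 (pointer 30 degrees left of straight ahead; starts here), 0.524 (middle: pointer to the station's +x) and 1.047, with humps half-way between; past a hump and let go, it drops into the next detent. Takes about 3.5 N at the rim. A finger rolling along the rim turns it 1 rad per 24 mm.
- talk (a joint): Travel of the talk bar in m: 0 up, 0.005 fully down. Sprung: about 1.5 N starts it, 5 N holds it fully down, it springs back when released.
- talk_top (a point): Centre of the top face of the talk bar, at x -41, y +55 mm on the station: a flat grey bar 28 mm (front to back) by 74 mm (left to right), its top 9 mm above the panel when up. It is pressed down, square to the panel.
- mic_head (a point): Head of the gooseneck microphone, a black capsule 19 mm thick and 45 mm long, 178 mm above the counter (its top 194 mm). Its thin stalk rises from the rear left corner of the station (x 68, y 100 mm) and bends to the front left. Keep clear of it.
- volume (a joint): Angle of the volume knob in rad, 0 at the start; to be left alone. A black knob 22 mm in diameter and 15 mm high, at x +35, y +68 mm on the station.
- mug: White mug, 80 mm in diameter, 92 mm high, standing to the left of the station; origin at the centre of its foot.
- carton: Small cardboard parcel with a pale paper band, 110 x 160 x 65 mm high, to the right of the station; origin at the centre of its underside.
- tape: Roll of clear packing tape lying flat, 100 mm in diameter, 48 mm high, off the front right corner; origin at the centre of its underside.
- marker: Marker pen lying in front of the station, 132 mm long along its x, 19 mm thick; origin at its middle on the counter.
- padlock: Brass padlock lying flat off the front left corner, body 40 x 44 x 22 mm, shackle to +x; origin under the middle of its body.
- keyfob: Locker key on a black fob lying flat behind the station, 121 mm long along x, 7 mm high; origin near its middle.
- stapler: Black stapler, 130 x 36 x 53 mm high, behind the station; origin at the centre of its underside.

How it is judged:
On the way, in this order (a step that is already met when the one before it is completed fails the run):
1. the zone selector has clicked over and rests in its middle detent, with the talk bar still up (value of joint zone between 0.404 and 0.644 rad and value of joint talk below 0.0015 m and velocity of joint zone between -0.1 and 0.1 rad/s), for 0.3 s.
2. the talk bar is pressed down (value of joint talk above 0.0038 m), for 0.2 s.
At the end, for the whole second after the job is handed in: The selector rests in its middle detent (within 0.12 rad of 0.524) and the fingers still hold the talk bar down (at least 3.8 of its 5 mm), the station at rest on the counter within 30 mm of where it stood (value of joint zone between 0.404 and 0.644 rad and value of joint talk above 0.0038 m and contact force between the fingers and station above 1.5 N and distance of station from where it was at the start of the episode below 0.03 m and height (world z) of station below 0.006 m and linear speed of station below 0.02 m/s); the arm keeps its last pose, push and grip.
It fails at once if the selector was taken between the fingers: the grasp point came within 12 mm of its axis, low enough to straddle it (horizontal distance between the grasp point and selector_axis below 0.012 m and z of the grasp point in the frame of selector_axis below 0.026 m).
It fails at once if the talk bar was pressed while the selector was not in its middle detent (value of joint talk above 0.002 m and not (value of joint zone between 0.324 and 0.724 rad)).
It fails at once if the station was lifted, tipped or shoved more than 30 mm (height (world z) of station above 0.008 m or angle between station's own z axis and vertical above 0.1 rad or distance of station from where it was at the start of the episode above 0.03 m).
It fails at once if the volume knob was turned by more than 0.3 rad (value of joint volume above 0.3 rad or value of joint volume below -0.3 rad).
It fails at once if one of the things around the station was moved by more than 30 mm (distance of any of mug, carton, tape, marker, padlock, keyfob, stapler from where it was at the start of the episode above 0.03 m).
It also fails if it takes over 45 s, if anything falls off the work surface, if the arm or the gripper's body presses on something with over 40 N, if the wrist force passes 120 N, or if a joint passes its speed limit or range.

### The arm

A 7-joint arm with a two-finger parallel gripper is mounted at the origin on the work surface. World frame = base frame: x ahead of the robot, y to its left, z up, the work surface at z = 0. Lengths are in m, angles in rad, forces in N, time in s.
With the tool pointing down it reaches from about 0.4 to 0.85 m from the base axis. Payload 4.5 kg.
Tool frame: the origin (TCP) lies on the centre line of the jaws, within the pads' length; the fingertips stand 8 mm ahead of it and the grasp point (between the pads) lies 11 mm behind it; z points along the fingers, y is the direction in which the jaws open and shut (so a half turn about z gives the same grasp; the last joint's range is limited). The gripper opens to 85 mm and grips with 20 to 120 N. Pads are 22 mm wide; open, the fingers measure 114 mm over their backs; the gripper's body (76 mm by 85 mm) begins 54 mm behind the grasp point. The pads swing forward as they close: fully open they stand 13 mm farther back than shut.
Start: joints at [1.215, 0.689, -0.195, 1.565, 0.157, 0.902, -0.215], TCP at [0.238, -0.578, 0.239] pointing down, gripper open.
Joint ranges: [-3.01, 3.01], [-0.46, 2.08], [-1.47, 1.51], [0.13, 2.56], [-1, 4.14], [0.04, 2.09], [-2.66, 2.66]. Speed limits (rad/s): [2.57, 2.57, 3.14, 3.14, 3.14, 3.14, 3.14].

### API

Orientations are given as [roll, pitch, yaw] about the fixed x, y, z axes, in that order (R = Rz(yaw) Ry(pitch) Rx(roll)).
In Python, from station import * gives the robot as it stands. The module is installed in compiled form; this text tells all that it offers.
- The arm moves only by the tool send_rows, never from a script. Its arguments are lists of equal length, an entry for each row: "claw": the opening, from 0 (shut) to 1 (fully open); "linear": the shift along the world's x, y, z in mm, a list of three; "turn": the turn about the world's z in rad. In form: {"claw": [claw, ...], "linear": [[tx, ty, tz], ...], "turn": [turn, ...]}. A call has 1 to 20 rows; each row is the pose to reach, as a shift and turn from the pose commanded when the call began; what a row does not reach only later rows make up. A row lasts 1/8 s, in which the tool goes at most 62.5 mm and 10.7 degrees, less where a joint would pass 70% of its speed; a pose out of reach is approached as far as the arm can. A call with a gripper value outside its range is refused whole. The fingers move at their own pace and stop on an object; the grip force is fixed at half the most. Time passes only in rows, so rows that repeat a pose let the fingers close. It gives the time, the measured TCP pose, the force and the opening at its end, in the units of the state.
- get_obs(): the state, without advancing time (a new reading comes with each control period).
- capture(name): name is "scene" or "top" or "wrist"; returns (picture, depth): 420x560x3 uint8, red, green, blue; 420x560 float32, m along the optical axis (not along the pixel's ray), 0 where there is no reading.
- get_calibration(name): a dict with "fov_y" (degrees; the focal length in pixels is half the picture's height over the tangent of half this angle, whatever the lens; pixels are square), "cx", "cy" (the principal point, pixels), "dist" ([k1, k2, p1, p2, k3] as OpenCV has them; the pictures are not rectified), "eye" and "orientation" of the camera in the world. Camera axes: x right, y down, z forward; pixel columns grow to the right and rows downward; lengths in m; the calibration is good to about 2 mm. A picture is of the moment at which its call begins: read the wrist's pose just before it. get_calibration takes no time and is no camera call; for the wrist camera it gives the pose at the moment of the call.
- sign_off(): hands the job in, once; it reports no verdict.
The state is a dict: "time": time; "q": joint angles; "qvel": joint speeds; "tau": joint torques, N m; "eef_pos": TCP position; "eef_rot": TCP orientation; "contact_force": force on the tool from outside, world axes, zero at the start; "ft_torque": the same for the moment, N m; "width": finger opening in m.
Only numpy, scipy, OpenCV 4.12 (cv2) and the standard library are available. Lean on these libraries where they do the work, as an engineer would, in place of code of your own. Each camera call takes 0.05 s, during which the arm holds its last target.

## Working session

There is one attempt and no reset: what is moved stays moved. The work goes in short steps, Python scripts to look and compute and a tool call to move; the robot and the scene stay as the last step left them, time stands still between calls to the robot, and variables do not carry over. Pictures are saved under pics/ and viewed, and the job is handed in when it is done.

Besides the shell and the picture viewer there is one more tool, called by a JSON object that holds its "api" and its "payload", one argument or row to a line. send_rows: Moves the arm, as the interface text tells. Its arguments: {"type":"object","properties":{"claw":{"type":"array","items":{"type":"number"}},"linear":{"type":"array","items":{"type":"array","items":{"type":"number"}}},"turn":{"type":"array","items":{"type":"number"}}},"required":["claw","linear","turn"]}

```bash
mkdir -p pics
python3 - <<'E'
from station import *
import cv2,numpy as np
o=get_obs()
for k,v in o.items(): print(k,np.round(v,4))
for n in ["scene","top","wrist"]:
    c=get_calibration(n);print(n,c)
    p,d=capture(n);cv2.imwrite(f"pics/{n}0.png",p[:,:,::-1]);np.save(f"{n}0.npy",d)
E
```

```text
time 0.0
q [ 1.2148  0.69   -0.1945  1.5664  0.1573  0.9025 -0.2151]
qvel [ 0.001  -0.0009 -0.0009  0.0015 -0.0012 -0.0003 -0.0008]
tau [ 1.00000e-04 -5.39620e+01 -1.26680e+00 -1.58545e+01  9.00000e-03
  9.40000e-03 -0.00000e+00]
eef_pos [ 0.2372 -0.5775  0.2385]
eef_rot [-3.1398e+00  1.0000e-04  3.8990e-01]
contact_force [-0.4556 -0.3657 -0.0065]
ft_torque [-0.0336  0.0301 -0.0013]
width 0.0854
scene {'fov_y': 55.17041039236494, 'cx': 281.32793413959723, 'cy': 208.77019907438626, 'dist': array([-0.0216169,  0.       ,  0.       ,  0.       ,  0.       ]), 'eye': array([1.18212503, 0.27821572, 0.80524419]), 'orientation': array([-2.41524908, -0.01147037,  2.00552577])}
top {'fov_y': 53.17639812846784, 'cx': 281.9022203761448, 'cy': 207.76719974809262, 'dist': array([-0.01727887,  0.        ,  0.        ,  0.        ,  0.        ]), 'eye': array([0.57025345, 0.00349427, 1.13337929]), 'orientation': array([-3.09234453,  0.01369186, -1.56595401])}
wrist {'fov_y': 69.19957463263655, 'cx': 279.1472261609424, 'cy': 209.11177186833015, 'dist': array([0.01253876, 0.        , 0.        , 0.        , 0.        ]), 'eye': array([ 0.29678526, -0.55277573,  0.37275034]), 'orientation': array([ 2.88124960e+00,  4.50430143e-04, -1.18027578e+00])}
```

View pics/top0.png

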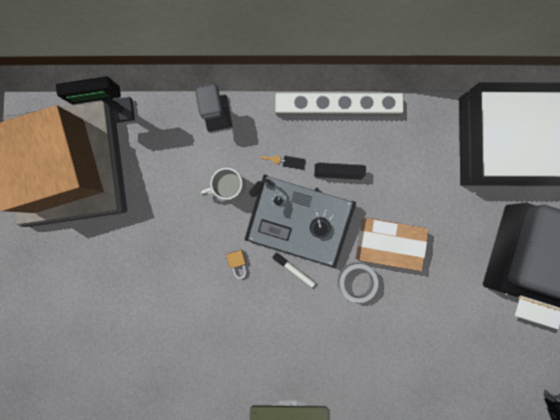

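View pics/scene0.png

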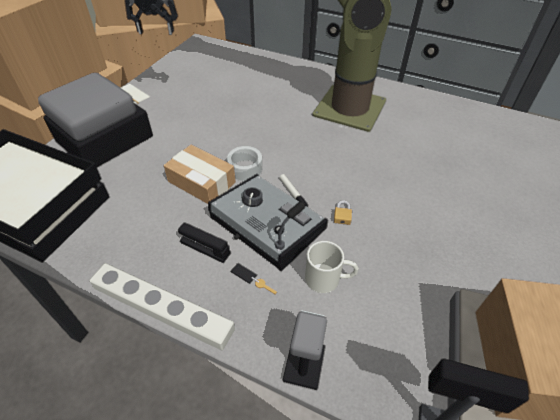

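```bash
cat > h.py <<'E'
import cv2,numpy as np
from scipy.spatial.transform import Rotation as Ro
from station import *
def K(c):
    f=210/np.tan(np.radians(c['fov_y']/2));return np.array([[f,0,c['cx']],[0,f,c['cy']],[0,0,1]])
def ray(c,px):
    u=cv2.undistortPoints(np.array(px,float).reshape(-1,1,2),K(c),c['dist']).reshape(-1,2)
    return np.c_[u,np.ones(len(u))]@Ro.from_euler('xyz',c['orientation']).as_matrix().T
def plane(c,px,z):
    r=ray(c,px);return c['eye']+r*((z-c['eye'][2])/r[:,2])[:,None]
def proj(c,P):
    R=Ro.from_euler('xyz',c['orientation']).as_matrix()
    q=(np.atleast_2d(P)-c['eye'])@R
    return cv2.projectPoints(q,np.zeros(3),np.zeros(3),K(c),c['dist'])[0].reshape(-1,2)
E
python3 - <<'E'
from h import *
p=cv2.imread("pics/top0.png")
cv2.imwrite("pics/topc.png",cv2.resize(p[160:310,200:400],None,fx=4,fy=4,interpolation=cv2.INTER_CUBIC))
p=cv2.imread("pics/scene0.png")
cv2.imwrite("pics/scenec.png",cv2.resize(p[150:290,190:380],None,fx=4,fy=4,interpolation=cv2.INTER_CUBIC))
E
```

```text
(no output)
```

View pics/topc.png

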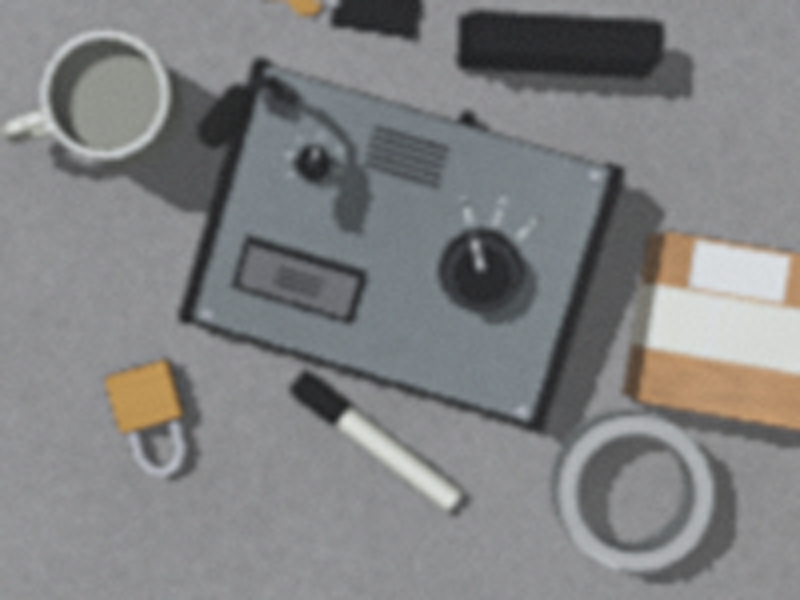

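View pics/scenec.png

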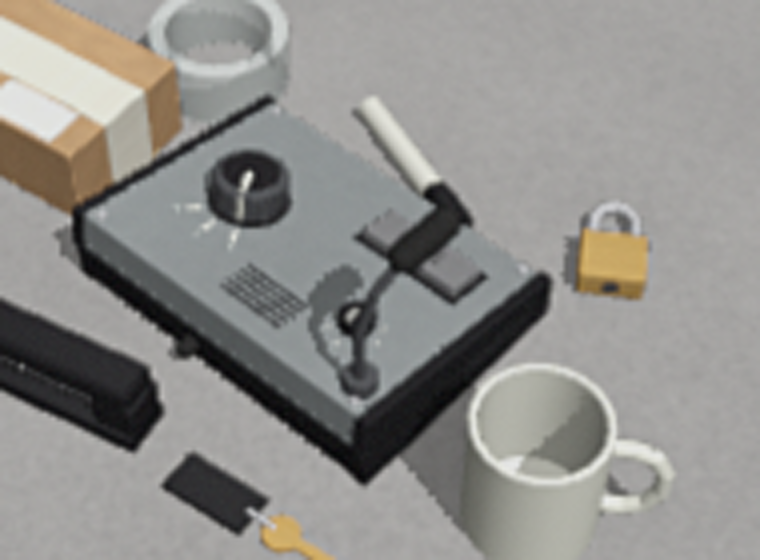

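Run:
```python
from h import *
c=get_calibration('top');s=get_calibration('scene')
T=lambda x,y:[200+(x+.5)/4-.5,160+(y+.5)/4-.5]
S=lambda x,y:[190+(x+.5)/4-.5,150+(y+.5)/4-.5]
t=np.radians(8)
def tri(a,b):
    r1=ray(c,[a])[0];r2=ray(s,[b])[0]
    A=np.c_[r1,-r2];k=np.linalg.lstsq(A,s['eye']-c['eye'],rcond=None)[0]
    p,q=c['eye']+k[0]*r1,s['eye']+k[1]*r2;return (p+q)/2,np.linalg.norm(p-q)
print('mic',tri(T(225,115),S(430,235)))
pan=lambda x,h:0.053+x*np.tan(t)+h
# points: station coords, top px
names=['RL','RR','FR','FL','vol','talk','sel']
loc=np.array([[.089,.124,.0655],[.089,-.124,.0655],[-.089,-.124,.0405],[-.089,.124,.0405],
 [.035-.015*np.sin(t),.068,pan(.035,.015)],[-.041,.055,pan(-.041,.009)],[-.012*np.sin(t),-.055,pan(0,.024)]])
px=[T(262,62),T(620,168),T(542,428),T(184,320),T(313,160),T(300,279),T(482,264)]
P=np.array([plane(c,[a],l[2])[0] for a,l in zip(px,loc)])
for n,p in zip(names,P):print(n,p.round(4))
def fit(L,P):
    a=L[:,:2]-L[:,:2].mean(0);b=P[:,:2]-P[:,:2].mean(0)
    yaw=np.arctan2((a[:,0]*b[:,1]-a[:,1]*b[:,0]).sum(),(a*b).sum())
    R=np.array([[np.cos(yaw),-np.sin(yaw)],[np.sin(yaw),np.cos(yaw)]])
    o=P[:,:2].mean(0)-R@L[:,:2].mean(0);return yaw,o,R,P[:,:2]-(L[:,:2]@R.T+o)
yaw,o,R,res=fit(loc,P);print(yaw,np.degrees(yaw),o);print((res*1000).round(1))
Q=np.c_[loc[:,:2]@R.T+o,loc[:,2]]
print('scene proj in crop',((proj(s,Q)-[190,150])*4).round(0).tolist())
for n,a,b in [('selpt',(482,264),(247,183))]:print(n,tri(T(*a),S(*b)))
p=cv2.imread('pics/top0.png')
```

```text
mic (array([0.66056558, 0.0781793 , 0.17958115]), np.float64(0.003774511031217432))
RL [0.7063 0.0617 0.0655]
RR [ 0.6392 -0.1667  0.0655]
FR [ 0.4722 -0.1197  0.0405]
FL [0.5407 0.1127 0.0405]
vol [0.6431 0.0286 0.0729]
talk [0.5677 0.0369 0.0562]
sel [ 0.5777 -0.0781  0.077 ]
-0.28545739057127123 -16.355503710551382 [ 0.59101261 -0.02751037]
[[-5.  -4.7]
 [-2.2  4.9]
 [ 1.5  1.7]
 [ 0.1 -3.8]
 [ 1.3  0.1]
 [ 0.6  0.1]
 [ 3.8  1.7]]
scene proj in crop [[361.0, 424.0], [63.0, 206.0], [262.0, 89.0], [549.0, 272.0], [353.0, 305.0], [416.0, 243.0], [243.0, 168.0]]
selpt (array([ 0.57732772, -0.07775128,  0.06910719]), np.float64(0.002059868365502))
```

View pics/wrist0.png

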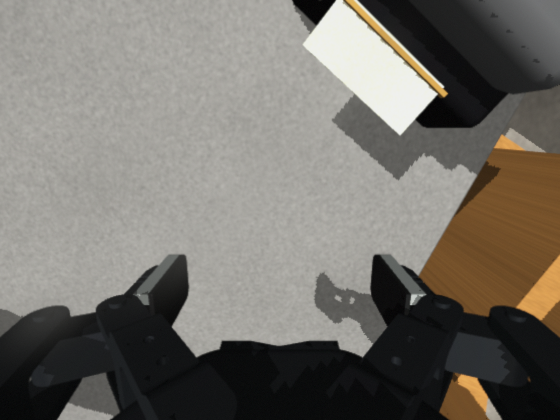

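{"api": "send_rows", "payload": {
  "claw": [0,0,0,0,0,0,0,0,0,0,0,0,0],
  "linear": [
    [20,40,0],
    [45,85,0],
    [70,130,0],
    [95,175,0],
    [120,220,0],
    [145,265,0],
    [170,310,0],
    [195,355,0],
    [220,400,0],
    [245,450,0],
    [265,490,0],
    [280,515,0],
    [280,515,0]
  ],
  "turn": [-0.06,-0.12,-0.18,-0.24,-0.3,-0.36,-0.42,-0.48,-0.54,-0.6,-0.64,-0.675,-0.675]
}}

```text
time: 1.78
eef_pos: [0.5186, -0.0601, 0.239]
eef_rot: [-3.14, -0.0, -0.28]
contact_force: [-0.9, -0.3, -0.0]
width: 0.0001
```

Run:
```python
from h import *
o=get_obs();print(o['time'],o['eef_pos'],o['eef_rot'],o['contact_force'],o['width'],o['q'])
c=get_calibration('wrist');p,d=capture('wrist');cv2.imwrite('pics/w1.png',p[:,:,::-1]);np.save('w1.npy',d)
print(c['eye'],c['orientation'])
import pickle;pickle.dump(c,open('w1.pkl','wb'))
```

```text
1.775 [ 0.51857626 -0.06008309  0.23903791] [-3.14024141e+00 -1.23816007e-04 -2.79697014e-01] [-0.88238381 -0.27786492 -0.04999288] 7.508491555408558e-05 [-0.01690398  0.55429002  0.07098239  1.88346144 -0.05959197  0.70540888
 -1.76163853]
[ 0.58032818 -0.07789443  0.37324563] [ 2.88222236e+00  5.56628520e-04 -1.84983663e+00]
```

View pics/w1.png

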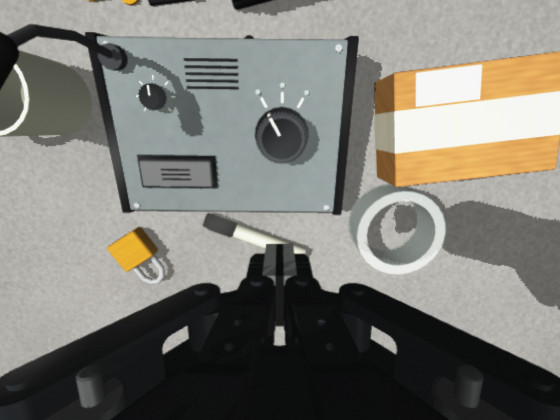

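Run:
```python
from h import *
import pickle
c=pickle.load(open('w1.pkl','rb'))
p=cv2.imread('pics/w1.png');g=cv2.cvtColor(p,cv2.COLOR_BGR2GRAY)
roi=p[40:215,95:360];cv2.imwrite('pics/w1c.png',cv2.resize(roi,None,fx=3,fy=3,interpolation=cv2.INTER_CUBIC))
m=((g[95:175,245:320]<62)*255).astype(np.uint8)
m=cv2.morphologyEx(m,cv2.MORPH_CLOSE,np.ones((7,7)))
cs,_=cv2.findContours(m,cv2.RETR_EXTERNAL,cv2.CHAIN_APPROX_NONE)
k=max(cs,key=cv2.contourArea);x=cv2.boundingRect(k);print('blob',x[0]+245,x[1]+95,x[2:],cv2.fitEllipse(k),cv2.minEnclosingCircle(k))
```

```text
blob 256 108 (52, 45) ((35.898563385009766, 34.375816345214844), (43.08775329589844, 48.99273681640625), 83.56372833251953) ((36.42156982421875, 36.5), 25.816879272460938)
```

View pics/w1c.png

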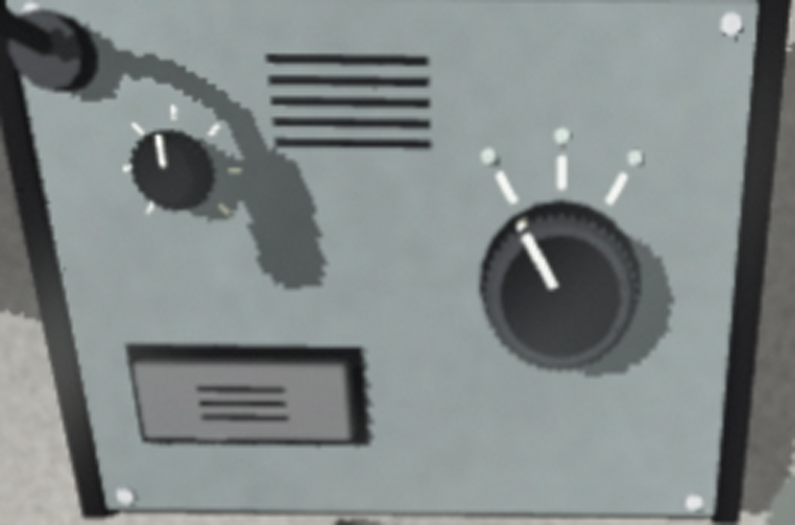

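Run:
```python
from h import *
import pickle
c=pickle.load(open('w1.pkl','rb'))
W=lambda x,y:[95+(x+.5)/3-.5,40+(y+.5)/3-.5]
t=np.radians(8)
print('sel centre',plane(c,[W(561,300)],.0768),'bottom',plane(c,[W(561,371)],.0735),'left',plane(c,[W(481,290)],.0768),'right',plane(c,[W(641,290)],.0768))
P=plane(c,[W(130,362),W(350,362),W(365,440),W(143,440)],.0563);print('talk',P.mean(0),np.linalg.norm(P[0]-P[1]),np.linalg.norm(P[1]-P[2]),np.arctan2(-(P[1]-P[0])[0],-(P[1]-P[0])[1])*-1)
print('vol',plane(c,[W(172,167)],.073))
print('screws',[plane(c,[W(*a)],z)[0] for a,z in [((731,22),.063),((694,503),.043),((125,496),.043)]])
d=np.load('w1.npy')
for n,a in [('sel',(580,310)),('talk',(240,420)),('panel',(450,450))]:
    u=W(*a);u=np.array(u).round().astype(int);z=d[u[1],u[0]];r=ray(c,[u])[0];R=Ro.from_euler('xyz',c['orientation']).as_matrix()
    print(n,c['eye']+r*z)
# talk expected from sel
for yaw in (-.275,-.285,-.295):
    R=np.array([[np.cos(yaw),-np.sin(yaw)],[np.sin(yaw),np.cos(yaw)]]);print(yaw,R@[-.0413+.0017+0.0016,.11])
```

```text
sel centre [[ 0.56967277 -0.07715811  0.0768    ]] bottom [[ 0.54782613 -0.07097528  0.0735    ]] left [[ 0.57957892 -0.0537268   0.0768    ]] right [[ 0.56567066 -0.1022633   0.0768    ]]
talk [0.56581472 0.03722375 0.0563    ] 0.07544601824955968 0.027474346658695713 -0.2776250395438318
vol [[0.64088018 0.02731037 0.073     ]]
screws [array([ 0.63466371, -0.14995928,  0.063     ]), array([ 0.48367108, -0.10460706,  0.043     ]), array([0.54456255, 0.09828316, 0.043     ])]
sel [ 0.56505617 -0.08210396  0.07716987]
talk [0.55986942 0.04245658 0.05450143]
panel [ 0.52770601 -0.02357157  0.04430336]
-0.275 [-0.00670199  0.11618556]
-0.285 [-0.00553982  0.11624676]
-0.295 [-0.0043771   0.11629635]
```

{"api": "send_rows", "payload": {
  "claw": [0,0,0,0,0,0,0,0],
  "linear": [
    [0,-4,-40],
    [-2,-9,-80],
    [-2,-9,-110],
    [-2,-9,-135],
    [-2,-9,-155],
    [-2,-9,-170],
    [-2,-9,-175],
    [-2,-9,-175]
  ],
  "turn": [0,0,0,0,0,0,0,0]
}}

```text
time: 2.82
eef_pos: [0.5155, -0.0725, 0.0644]
eef_rot: [3.141, -0.0, -0.286]
contact_force: [-0.0, -1.0, 0.2]
width: -0.0002
```

Run:
```python
from h import *
o=get_obs();print(o['time'],o['eef_pos'],o['eef_rot'],o['contact_force'],o['ft_torque'])
p,d=capture('wrist');cv2.imwrite('pics/w2.png',p[:,:,::-1])
```

```text
2.825 [ 0.51548819 -0.07253515  0.06442329] [ 3.14133259e+00 -4.62520406e-05 -2.85629851e-01] [-0.04281635 -0.96741283  0.24164344] [0.00636634 0.00558111 0.06480293]
```

View pics/w2.png

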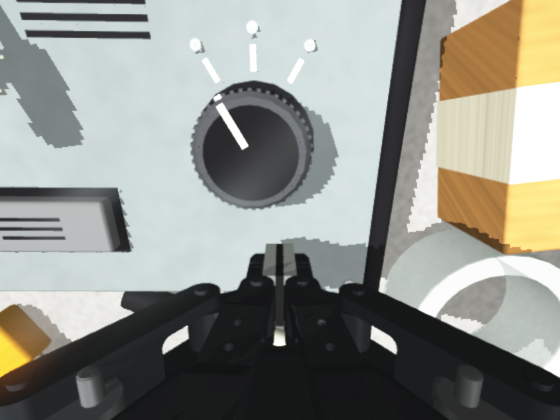

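Run:
```python
from h import *
c=get_calibration('wrist')
print(c['eye'])
P=plane(c,[(250,147),(192,147),(309,147),(250,208)],.0768);print(P.round(4))
print(np.linalg.norm(P[1]-P[2]))
R=np.array([[np.cos(.285),np.sin(.285)],[-np.sin(.285),np.cos(.285)]]).T
o=get_obs()['eef_pos'];print('rel to tcp along xs,ys',((P[:,:2]-o[:2])@R.T.T*1000).round(1))
# where tip projects
y=-.2856;print(proj(c,np.array(o)+[0.011*np.cos(y),0.011*np.sin(y),-.008]),proj(c,np.array(o)+[0,0,-.008]))
```

```text
[ 0.57736379 -0.09038587  0.19900693]
[[ 0.5738 -0.0775  0.0768]
 [ 0.5802 -0.0556  0.0768]
 [ 0.5673 -0.0998  0.0768]
 [ 0.5501 -0.0699  0.0768]]
0.046032816845718146
rel to tcp along xs,ys [[ 54.3 -21.2]
 [ 66.5  -2. ]
 [ 41.7 -40.8]
 [ 33.7  -7.3]]
[[279.0154596  239.32142741]] [[279.00086983 259.81269399]]
```

{"api": "send_rows", "payload": {
  "claw": [0,0,0,0,0],
  "linear": [
    [5,1,0],
    [10,1,0],
    [14,0,0],
    [17,-1,0],
    [17,-1,0]
  ],
  "turn": [0,0,0,0,0]
}}

```text
time: 3.5
eef_pos: [0.5328, -0.0733, 0.0643]
eef_rot: [3.141, -0.0, -0.285]
contact_force: [-0.5, -0.5, -0.3]
width: -0.0004
```

{"api": "send_rows", "payload": {
  "claw": [0,0,0],
  "linear": [
    [1,-0.3,0],
    [2,-0.6,0],
    [2,-0.6,0]
  ],
  "turn": [0,0,0]
}}

```text
time: 3.88
eef_pos: [0.5345, -0.0738, 0.0643]
eef_rot: [3.141, 0.0, -0.285]
contact_force: [-0.5, -1.0, -0.3]
width: -0.0001
```

{"api": "send_rows", "payload": {
  "claw": [0,0,0],
  "linear": [
    [0.5,-0.15,0],
    [1,-0.3,0],
    [1,-0.3,0]
  ],
  "turn": [0,0,0]
}}

```text
time: 4.25
eef_pos: [0.5356, -0.074, 0.0643]
eef_rot: [3.142, -0.0, -0.285]
contact_force: [-0.0, 0.2, 0.6]
width: 0.0
```

{"api": "send_rows", "payload": {
  "claw": [0,0,0],
  "linear": [
    [0.5,-0.15,0],
    [1,-0.3,0],
    [1,-0.3,0]
  ],
  "turn": [0,0,0]
}}

```text
time: 4.62
eef_pos: [0.5361, -0.0742, 0.0642]
eef_rot: [3.141, 0.001, -0.285]
contact_force: [-0.3, 1.0, 0.1]
width: -0.0003
```

Run:
```python
from h import *
o=get_obs();print(o['time'],o['eef_pos'],o['contact_force'])
p,d=capture('wrist');cv2.imwrite('pics/w3.png',p[:,:,::-1])
```

```text
4.625 [ 0.53609812 -0.07423693  0.06423075] [-0.25963284  1.04895222  0.09262632]
```

View pics/w3.png

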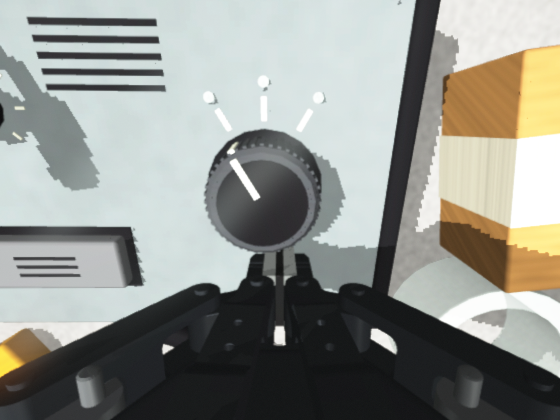

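{"api": "send_rows", "payload": {
  "claw": [0,0,0],
  "linear": [
    [0.5,-0.15,0],
    [1,-0.3,0],
    [1,-0.3,0]
  ],
  "turn": [0,0,0]
}}

```text
time: 5.05
eef_pos: [0.5364, -0.0744, 0.0642]
eef_rot: [3.141, 0.002, -0.285]
contact_force: [-3.3, 1.2, 1.7]
width: -0.0002
```

{"api": "send_rows", "payload": {
  "claw": [0,0,0],
  "linear": [
    [0.5,-0.15,0],
    [1,-0.3,0],
    [1,-0.3,0]
  ],
  "turn": [0,0,0]
}}

```text
time: 5.42
eef_pos: [0.5365, -0.0745, 0.0641]
eef_rot: [3.141, 0.004, -0.285]
contact_force: [-6.4, 1.4, 3.4]
width: 0.0002
```

{"api": "send_rows", "payload": {
  "claw": [0,0,0,0,0,0],
  "linear": [
    [0.7,-0.2,0],
    [1,0.8,0],
    [1.3,1.8,0],
    [1.5,2.7,0],
    [1.8,3.7,0],
    [1.8,3.7,0]
  ],
  "turn": [0,0,0,0,0,0]
}}

```text
time: 6.18
eef_pos: [0.5371, -0.072, 0.0641]
eef_rot: [3.139, 0.006, -0.286]
contact_force: [-8.9, 0.0, 5.0]
width: -0.0001
```

Run:
```python
from h import *
o=get_obs();print(o['time'],o['eef_pos'],o['contact_force'])
p,d=capture('wrist');cv2.imwrite('pics/w4.png',p[:,:,::-1])
```

```text
6.175 [ 0.53705948 -0.07202809  0.06406612] [-8.87068604  0.04573335  4.98200575]
```

View pics/w4.png

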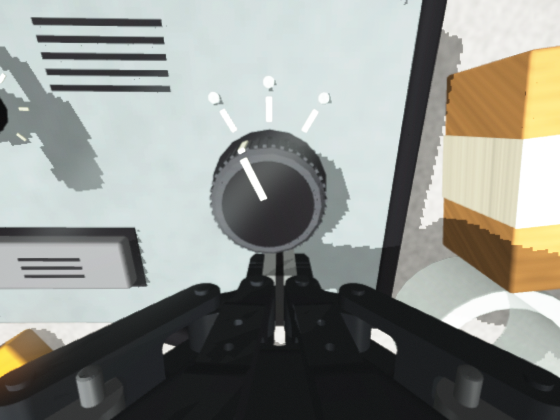

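{"api": "send_rows", "payload": {
  "claw": [0,0,0,0,0,0],
  "linear": [
    [0.3,1,0],
    [0.6,2,0],
    [0.8,2.9,0],
    [1.1,3.9,0],
    [1.4,4.8,0],
    [1.4,4.8,0]
  ],
  "turn": [0,0,0,0,0,0]
}}

```text
time: 6.98
eef_pos: [0.5392, -0.0645, 0.0638]
eef_rot: [-3.141, 0.006, -0.284]
contact_force: [-6.8, 4.6, 2.8]
width: -0.0
```

Run:
```python
from h import *
o=get_obs();print(o['time'],o['eef_pos'],o['contact_force'])
p,d=capture('wrist');cv2.imwrite('pics/w5.png',p[:,:,::-1])
```

```text
6.975 [ 0.53922743 -0.06453535  0.06375608] [-6.84967206  4.64539921  2.82783083]
```

View pics/w5.png

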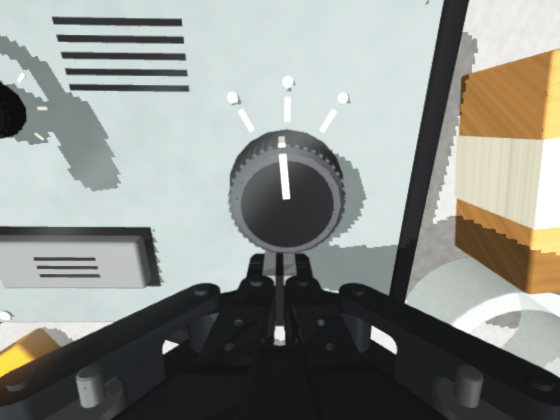

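{"api": "send_rows", "payload": {
  "claw": [0,0,0,0,0,0,0],
  "linear": [
    [0.2,1,0],
    [-1,1.5,0],
    [-3,2,0],
    [-7,3,0],
    [-12,5,0],
    [-16,6,0],
    [-16,6,0]
  ],
  "turn": [0,0,0,0,0,0,0]
}}

```text
time: 7.9
eef_pos: [0.5256, -0.0605, 0.0644]
eef_rot: [3.141, -0.0, -0.285]
contact_force: [0.7, -0.2, 0.1]
width: 0.0001
```

Run:
```python
from h import *
o=get_obs();print(o['time'],o['eef_pos'],o['eef_rot'],o['contact_force'],o['q'])
p,d=capture('wrist');cv2.imwrite('pics/w6.png',p[:,:,::-1])
c=get_calibration('wrist');import pickle;pickle.dump(c,open('w6.pkl','wb'))
```

```text
7.9 [ 0.52556452 -0.06052502  0.06443232] [ 3.14139224e+00 -1.69659587e-04 -2.85221571e-01] [ 0.66044299 -0.24130329  0.13756523] [ 0.0074619   0.8512971   0.0332719   1.98710061 -0.08280055  0.30433566
 -1.74761607]
```

View pics/w6.png

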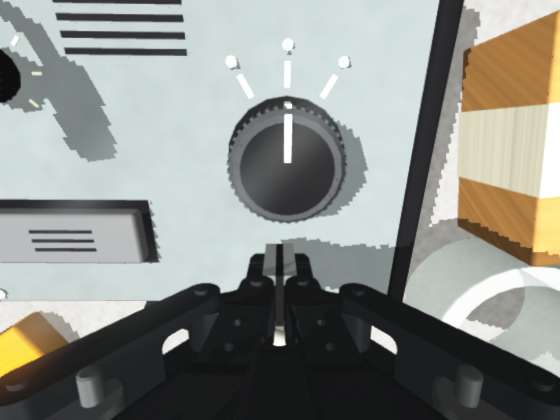

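{"api": "send_rows", "payload": {
  "claw": [0,0,0,0,0,0,0,0,0],
  "linear": [
    [0,0,15],
    [0,5,30],
    [10,25,30],
    [20,45,30],
    [30,65,30],
    [36,80,30],
    [36,85,25],
    [36,85,16],
    [36,85,16]
  ],
  "turn": [0,0,0,0,0,0,0,0,0]
}}

```text
time: 9.07
eef_pos: [0.5605, 0.0233, 0.0794]
eef_rot: [3.14, 0.002, -0.287]
contact_force: [-0.3, -0.6, -0.0]
width: -0.0
```

Run:
```python
from h import *
o=get_obs();print(o['time'],o['eef_pos'],o['eef_rot'],o['contact_force'])
c=get_calibration('wrist')
p,d=capture('wrist');cv2.imwrite('pics/w7.png',p[:,:,::-1])
p,d=capture('scene');cv2.imwrite('pics/s7.png',p[:,:,::-1])
y=-.285;e=np.array(o['eef_pos'])
print(proj(c,e+[0.011*np.cos(y),0.011*np.sin(y),-.008]),proj(c,e+[0,0,-.008]),proj(c,[.566,.037,.0562]))
cv2.imwrite("pics/s7c.png",cv2.resize(p[80:290,170:400,::-1],None,fx=2.6,fy=2.6,interpolation=cv2.INTER_CUBIC))
```

```text
9.075 [0.56052728 0.023339   0.07937249] [ 3.13981055e+00  2.16919705e-03 -2.86546837e-01] [-0.25016988 -0.59802052 -0.0046616 ]
[[278.99761127 239.2761842 ]] [[279.02001391 259.74846917]] [[252.4331931  245.91602105]]
```

View pics/w7.png

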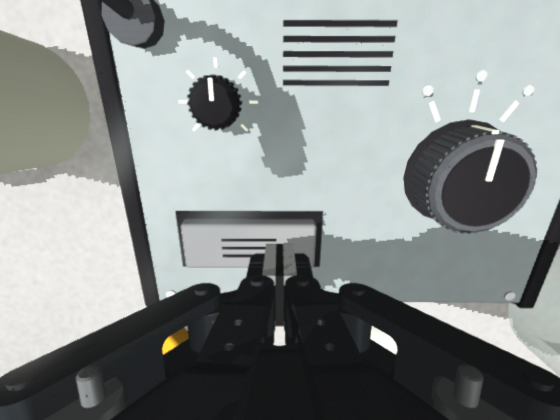

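View pics/s7c.png

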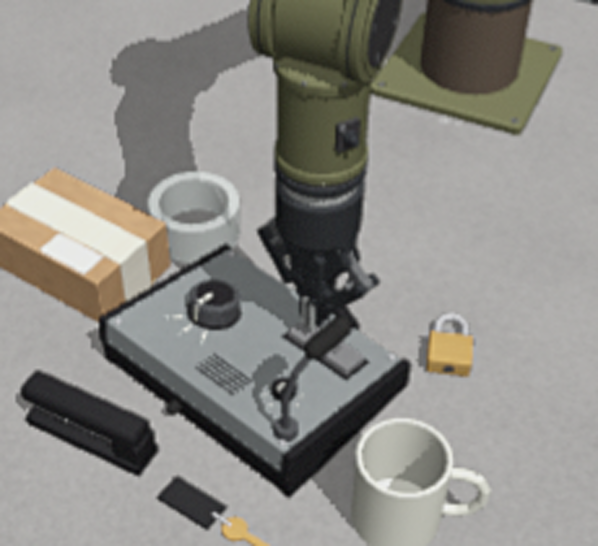

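{"api": "send_rows", "payload": {
  "claw": [0,0,0,0,0,0],
  "linear": [
    [0,0,-6],
    [0,0,-11],
    [0,0,-14],
    [0,0,-17],
    [0,0,-19],
    [0,0,-19]
  ],
  "turn": [0,0,0,0,0,0]
}}

```text
time: 9.93
eef_pos: [0.562, 0.0244, 0.0615]
eef_rot: [3.142, -0.001, -0.285]
contact_force: [0.6, -0.0, 4.4]
width: 0.0002
```

{"api": "send_rows", "payload": {
  "claw": [0,0,0],
  "linear": [
    [0,0,-1],
    [0,0,-2],
    [0,0,-2]
  ],
  "turn": [0,0,0]
}}

```text
time: 10.3
eef_pos: [0.5622, 0.0243, 0.0601]
eef_rot: [-3.141, -0.001, -0.285]
contact_force: [-0.8, -0.7, 9.3]
width: 0.0003
```

{"api": "send_rows", "payload": {
  "claw": [0,0,0,0],
  "linear": [
    [0,0,-0.5],
    [0,0,-1],
    [0,0,-1],
    [0,0,-1]
  ],
  "turn": [0,0,0,0]
}}

```text
time: 10.8
eef_pos: [0.5623, 0.0243, 0.0598]
eef_rot: [-3.141, -0.002, -0.286]
contact_force: [-2.0, -1.1, 15.7]
width: 0.0004
```

Run:
```python
from h import *
o=get_obs();print(o['time'],o['eef_pos'],o['eef_rot'],o['contact_force'])
p,d=capture('wrist');cv2.imwrite('pics/w8.png',p[:,:,::-1])
p,d=capture('top');cv2.imwrite('pics/t8.png',cv2.resize(p[160:310,200:400,::-1],None,fx=4,fy=4))
```

```text
10.8 [0.56227281 0.02428879 0.05980826] [-3.14130280e+00 -1.62286899e-03 -2.85526232e-01] [-2.02469704 -1.06161507 15.72917711]
```

View pics/w8.png

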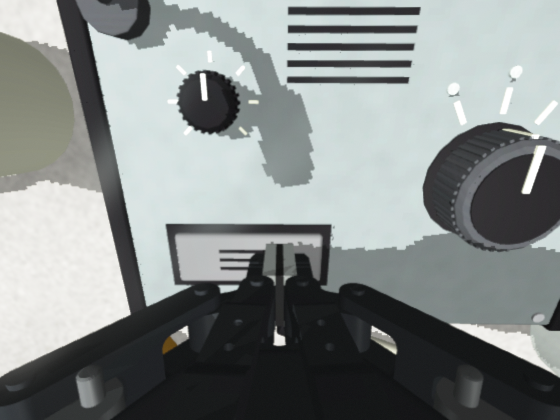

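View pics/t8.png

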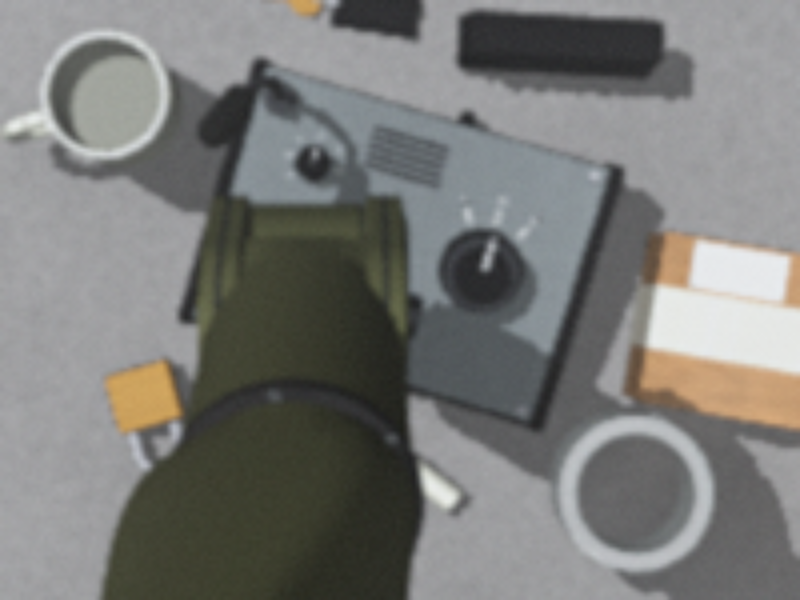

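```bash
python3 -c "
from station import *
print(sign_off());o=get_obs();print(o['time'],o['contact_force'])"
```

```text
the job is handed in; nothing more can be done
None
the job is handed in; nothing more can be done
```

I turned the selector one click clockwise with the closed fingertips against the front of its rim, pressing at about 6–9 N. I then backed the finger off, pressed the talk bar down and handed the job in while holding it. `sign_off()` reports no verdict, so the points below come from my own last checks at 10.8 s.

- **Selector:** with the finger off, the wrist picture showed the pointer on the middle mark. It was still there in the last pictures, with the bar pressed.
- **Talk bar:** it is against its stop. The last 1 mm of command moved the tip only 0.3 mm and raised the push from 9.3 N to 15.7 N. The tip went down about 5.9 mm from where I reckoned it would first touch, against 5 mm of bar travel; that touch height was calculated, not measured.
- **Station and surroundings:** by eye, the station, volume knob, mug, carton, tape, keyfob and stapler look the same in the first and last top views. The padlock and marker are partly hidden by the arm in the last view; what shows of them has not moved.
- **Measurements that disagreed:** the first fit from the top view was off by 4–5 mm at the case corners. I used the wrist-camera positions instead. Those also differed by about 2–3 mm on the selector centre between views, so I found the rim by pressing in small steps and watching the force.

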